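Nest the funnel loosely on its drying cone

TASK

Two white plastic funnels stand mouth down on the lab bench. Take the larger one by its neck and nest it, still neck up, over the grey tapered cone of the sprung drying stand, letting go only once it is down on the cone; it should rest there loosely under its own weight, so do not press it on, or it will wedge and the cone will be pushed down on its spring. Leave the smaller funnel standing where it is.

Things in the scene. Friction and masses are not known exactly. Their poses are not given: they have to be found in the camera images.
- wide_funnel_neck (a point): The larger loose white plastic funnel, about 70 g, standing mouth down. 105 mm high: tapered skirt 60 mm (outside diameter 70 mm at the mouth, 36 mm at its top), then a straight open neck 45 mm long, 36 mm in diameter; wall 3.5 mm. This point: on its axis at the middle of the neck, 82.5 mm above the mouth rim; grip the neck here from above. z is up the axis; any yaw is alike.
- narrow_funnel_neck (a point): The smaller loose white funnel, a bystander to leave alone: 78 mm high, mouth diameter 48 mm, neck diameter 24 mm, 36 mm long. This point is on its axis at the middle of the neck, 60 mm above the mouth rim.
- cone_top (a point): Centre of the flat top (32 mm wide) of the stand's grey cone, 120 mm above the bench; z is up. The cone is 75 mm high, 78 mm wide at its foot, tapered like the inside of the larger funnel, over a round base 96 mm wide, 28 mm high, fixed to the bench. The larger funnel, nested loosely, rests with its mouth about 51 mm below this point and its neck's middle about 31 mm above it.
- cone (a joint): How far the cone has been pushed down on its spring (m): 0 untouched, at most 0.012; about 1.5 N per mm. The funnel's own weight sinks it about 0.5 mm. Past 7 mm (about 10 N) the funnel counts as wedged.
Not all that is in view belongs to the job. Leave any blue or orange look-alike of the part that bears wide_funnel_neck alone. Leave any blue look-alike of the part that bears cone_top alone.

How it is judged:
By the outcome, as a careful person would: the job done as asked, in the order asked, and still so for the second after the job is handed in, with the robot touching nothing.
It also fails if it takes over 38 s, if anything falls off the work surface, if the arm or the gripper's body presses on something with over 40 N, if the wrist force passes 120 N, or if a joint passes its speed limit or range.

ROBOT

A 6-joint arm with a two-finger parallel gripper is mounted at the origin on the work surface. World frame = base frame: x ahead of the robot, y to its left, z up, the work surface at z = 0. Lengths are in m, angles in degrees, forces in N, time in s.
With the tool pointing down it reaches from about 0.4 to 0.825 m from the base axis. Payload 7 kg.
Tool frame: the origin (TCP) lies at the very end of the fingers, on their centre line; the grasp point (between the pads) lies r.grip_depth behind it (r.grip_depth is the distance from the TCP to the grasp point, in m); z points along the fingers, y is the direction in which the jaws open and shut (so a half turn about z gives the same grasp; the last joint's range is limited). The gripper opens to 88 mm and grips with 3 to 60 N. Pads are 19 mm wide; open, the fingers measure 130 mm over their backs; the gripper's body (78 mm by 193 mm) begins 47 mm behind the grasp point.
Start: joints at [-54.139, 20.546, 0.682, 0, -70.136, -16.507], TCP at [0.224, -0.637, 0.227] pointing down, gripper open.
Joint ranges: [-176.03, 176.03], [-82.01, 121.73], [-58.28, 71.71], [-173.87, 95.51], [-174.79, -0.11], [-173.66, 173.66]. Speed limits (degrees/s): [136.94, 136.94, 172.46, 180, 180, 180].

INTERFACE

Orientations are given as [roll, pitch, yaw] about the fixed x, y, z axes, in that order (R = Rz(yaw) Ry(pitch) Rx(roll)).
In Python, from plant import r gives the robot as it stands. The module is installed in compiled form; this text tells all that it offers.
- The arm moves only by the tool step_arm, never from a script. Its argument "increments" is a list of rows, each a list of 3 entries, a list of its own where there are three numbers: the shift along the tool's x, y, z in m, then the turn, a rotation vector about the tool's x, y, z in rad, then the closure, from 0 (fully open) to 1 (shut). In form: [[[x, y, z], [wx, wy, wz], grip], ...]. A call has 1 to 10 rows; each row is the pose to reach, as a shift and turn from the pose commanded when the call began, along the tool's axes at that moment; what a row does not reach only later rows make up. A row lasts 1/10 s, in which the tool goes at most 50 mm and 8.59 degrees, less where a joint would pass 70% of its speed; a pose out of reach is approached as far as the arm can. A call with a gripper value outside its range is refused whole. The fingers move at their own pace and stop on an object; "force" is the grip in N (left out, the last holds). Time passes only in rows, so rows that repeat a pose let the fingers close. It gives the time, the measured TCP pose, the force and the opening at its end, in the units of the state.
- r.get_state(): the state, without advancing time (a new reading comes with each control period).
- r.capture(name): name is "scene" or "top" or "wrist"; returns a dict with "color" (384x512x3 uint8, red, green, blue), "intrinsics" (3x3 intrinsics, pixels), "k1" (the pictures are not rectified: a ray, as slopes to the right and down, at radius r is drawn at 1 + k1 r^2 times it, then the intrinsics apply), "rvec" (rotation vector, rad) and "tvec" (3), from world to camera coordinates, as OpenCV has them; the wrist camera has in their place "T_tool_cam" (4x4, takes a point from camera to tool coordinates, whose origin is the TCP and whose axes are the flange's). Camera axes: x right, y down, z forward; pixel columns grow to the right and rows downward; lengths in m; the calibration is good to about 2 mm. A picture is of the moment at which its call begins: read the wrist's pose just before it. There is no depth.
- r.close_job(): hands the job in, once; it reports no verdict.
The state is a dict: "time_s": time; "joints": joint angles; "qd": joint speeds; "joint_torque": joint torques, N m; "tcp_pos": TCP position; "eef_rot": TCP orientation; "contact_force": force on the tool from outside, world axes, zero at the start; "moment": the same for the moment, N m; "gripper_width": finger opening in m.
Only numpy, scipy, OpenCV 4.12 (cv2) and the standard library are available. Lean on these libraries where they do the work, as an engineer would, in place of code of your own. Each camera call takes 0.05 s, during which the arm holds its last target.

## Working session

There is one attempt and no reset: what is moved stays moved. The work goes in short steps, Python scripts to look and compute and a tool call to move; the robot and the scene stay as the last step left them, time stands still between calls to the robot, and variables do not carry over. Pictures are saved under pics/ and viewed, and the job is handed in when it is done.

Besides the shell and the picture viewer there is one more tool, called after "Request:" as name([rows], argument=value, ...), one row to a line, values as JSON. step_arm: Moves the arm, as the interface text tells. Its arguments: {"type":"object","properties":{"increments":{"type":"array","items":{"type":"array"}},"force":{"type":"number"}},"required":["increments"]}

```bash
mkdir -p pics
cat > h.py <<'E'
import numpy as np, cv2
from plant import r
def cap(n,f):
    s=r.get_state(); c=r.capture(n); cv2.imwrite(f'pics/{f}.png',c['color'][:,:,::-1]); 
    return s,c
def und(c,u,v):
    K=np.array(c['intrinsics']);d=np.array([(u-K[0,2])/K[0,0],(v-K[1,2])/K[1,1]]);k=c['k1']
    s=d.copy()
    for _ in range(30): s=d/(1+k*(s@s))
    return np.array([s[0],s[1],1.])
def ray(c,u,v,s=None):
    from scipy.spatial.transform import Rotation as Ro
    d=und(c,u,v)
    if 'rvec' in c:
        R=cv2.Rodrigues(np.array(c['rvec'],float))[0];t=np.array(c['tvec'],float).ravel()
        return -R.T@t,R.T@d
    T=np.array(c['T_tool_cam']);R=Ro.from_euler('xyz',s['eef_rot'],degrees=True).as_matrix()
    return np.array(s['tcp_pos'])+R@T[:3,3],R@T[:3,:3]@d
def onz(c,u,v,z,s=None):
    o,d=ray(c,u,v,s); return o+d*(z-o[2])/d[2]
E
python3 - <<'E'
from h import *
for n in('scene','top','wrist'):
    s,c=cap(n,n+'0')
    if n!='wrist': print(n,ray(c,256,192),c['k1'])
print(s, r.grip_depth)
E
```

```text
scene (array([ 0.89431591, -0.7174697 ,  0.82093454]), array([-0.39672028,  0.66226067, -0.6358965 ])) 0.005747546611072788
top (array([0.36117505, 0.00550572, 0.99215822]), array([ 0.12389712, -0.02110079, -0.99215794])) -0.11374405604401892
{'time_s': 0.1, 'joints': array([-5.41390539e+01,  2.05879642e+01,  6.38351180e-01, -1.68918330e-02,
       -7.01355895e+01, -1.65059819e+01]), 'qd': array([ 0.06636967, -0.04703905,  0.12010396,  0.00454635, -0.04430633,
       -0.00926411]), 'joint_torque': array([-7.41786589e-04, -5.84165204e+01,  2.93756765e+01,  7.01547503e+00,
        1.02068853e-02, -7.44556382e-05]), 'tcp_pos': array([ 0.22352087, -0.63645083,  0.22570678]), 'eef_rot': array([ 1.79913797e+02, -8.98370168e-03, -1.60650781e+02]), 'contact_force': array([ 0.31302825,  0.31667751, -1.20229677]), 'moment': array([-0.00013281, -0.03448425,  0.00430054]), 'gripper_width': 0.08779819513012228} 0.0188
```

View pics/scene0.png

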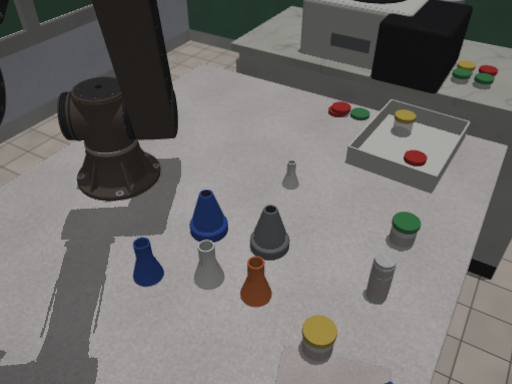

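View pics/top0.png

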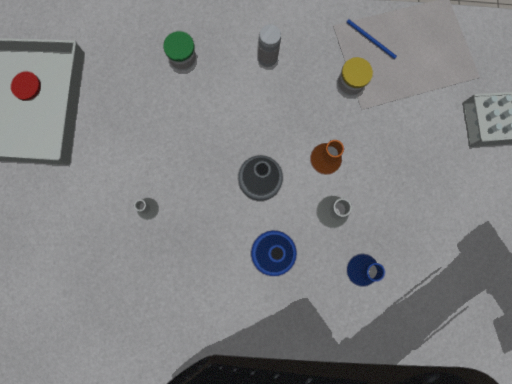

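View pics/wrist0.png

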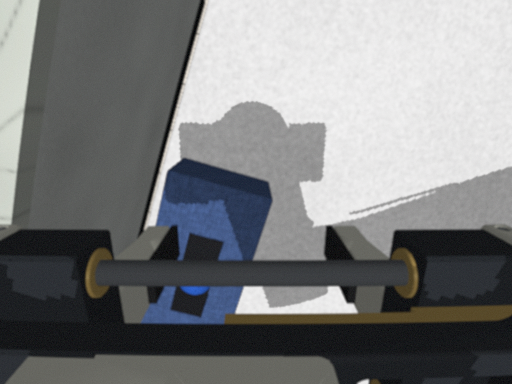

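The scene view shows these candidates:
- **Funnels:** a large white one at (208,262), a small white one at (291,173), and orange (256,280) and blue (147,260) look-alikes.
- **Cones:** a grey one at (270,228) and a blue one at (208,212).

In the top view, the large white funnel's neck is at (341,208), the small funnel is at (140,205) and the grey cone's top is near (262,170). The larger white funnel and the grey cone fit the description. I'll confirm both in a crop.

```bash
python3 - <<'E'
import cv2,numpy as np
a=cv2.imread('pics/top0.png')[110:290,210:400]; b=cv2.imread('pics/scene0.png')[175:315,120:310]
a=cv2.resize(a,(420,398),interpolation=cv2.INTER_CUBIC);b=cv2.resize(b,None,fx=2,fy=398/140,interpolation=cv2.INTER_CUBIC)
cv2.imwrite('pics/crop.png',np.hstack([a,b]))
E
python3 - <<'E'
from h import *
s,c=cap('top','top1')
for n,u,v,z in(('wide rim',341.5,208,.105),('cone top',262,170,.12),('small',140,205,.078),('blue cone',277,254,.12),('orange',335,149,.105),('bluef',376,271,.105)): print(n,onz(c,u,v,z).round(4))
s,c=cap('scene','scene1')
for n,u,v,z in(('wide rim',206.5,246,.105),('cone top',270.5,210,.12),('small',291.5,163,.078)): print(n,onz(c,u,v,z).round(4))
E
```

```text
wide rim [ 0.4435 -0.1791  0.105 ]
cone top [ 0.5126 -0.0239  0.12  ]
small [0.4455 0.2163 0.078 ]
blue cone [ 0.3539 -0.0539  0.12  ]
orange [ 0.5596 -0.1674  0.105 ]
bluef [ 0.3232 -0.2455  0.105 ]
wide rim [ 0.45   -0.1814  0.105 ]
cone top [ 0.5185 -0.0259  0.12  ]
small [0.4501 0.2129 0.078 ]
```

View pics/crop.png

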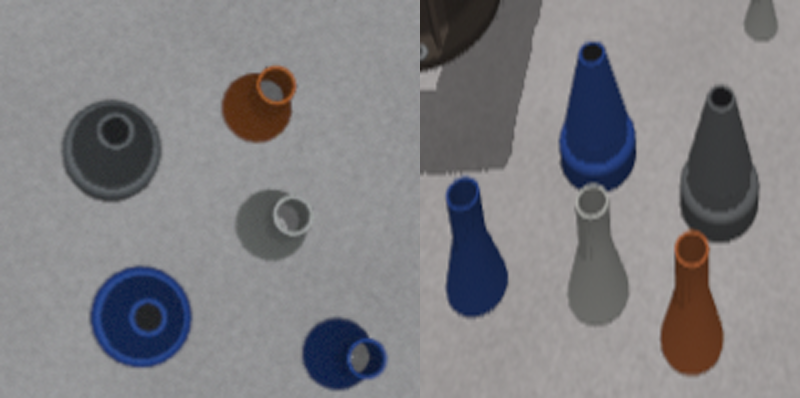

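The crop confirms the targets: the large white funnel's neck is at (341,208) in the top view, and the grey cone's top is at (262,170). Next I'll move the wrist camera over the funnel for a finer fix.

```bash
cat >> h.py <<'E'
from scipy.spatial.transform import Rotation as Ro
def delta(target,yaw=None):
    s=r.get_state(); R=Ro.from_euler('xyz',s['eef_rot'],degrees=True)
    d=R.inv().apply(np.array(target)-s['tcp_pos']); print('tcp',s['tcp_pos'].round(4),'rot',s['eef_rot'].round(2),'t',s['time_s'],'delta',d.round(4)); return d
E
python3 - <<'E'
from h import *
c=r.capture('wrist');print(np.array(c['T_tool_cam']).round(3),c['intrinsics'])
delta([.447,-.18,.26])
E
```

```text
[[-0.001 -0.958 -0.288  0.077]
 [ 1.    -0.001 -0.    -0.001]
 [-0.    -0.288  0.958 -0.158]
 [ 0.     0.     0.     1.   ]] [[289.85666528   0.         251.31486605]
 [  0.         289.85666528 191.04421988]
 [  0.           0.           1.        ]]
tcp [ 0.2236 -0.6367  0.2262] rot [ 179.97   -0.   -160.65] t 0.3 delta [-0.3621  0.3569 -0.0336]
```

Request:
step_arm([
  [[-0.03, 0.03, -0.034], [0, 0, 0], 0],
  [[-0.07, 0.07, -0.034], [0, 0, 0], 0],
  [[-0.11, 0.11, -0.034], [0, 0, 0], 0],
  [[-0.15, 0.15, -0.034], [0, 0, 0], 0],
  [[-0.19, 0.19, -0.034], [0, 0, 0], 0],
  [[-0.23, 0.23, -0.034], [0, 0, 0], 0],
  [[-0.27, 0.27, -0.034], [0, 0, 0], 0],
  [[-0.31, 0.31, -0.034], [0, 0, 0], 0],
  [[-0.34, 0.34, -0.034], [0, 0, 0], 0],
  [[-0.362, 0.357, -0.034], [0, 0, 0], 0],
])

```text
time_s: 1.3
tcp_pos: [0.4379, -0.1952, 0.2611]
eef_rot: [-180.0, 0.1, -160.6]
contact_force: [1.3, 0.5, 0.2]
gripper_width: 0.0875
```

Request:
step_arm([
  [[0, 0, 0], [0, 0, 0], 0],
  [[0, 0, 0], [0, 0, 0], 0],
  [[0, 0, 0], [0, 0, 0], 0],
])

```text
time_s: 1.6
tcp_pos: [0.4373, -0.1976, 0.2606]
eef_rot: [-180.0, -0.0, -160.7]
contact_force: [-0.9, 0.2, 0.6]
gripper_width: 0.0877
```

Run:
```python
from h import *
s,c=cap('wrist','w1'); print(s['tcp_pos'],s['eef_rot'],s['contact_force'])
```

```text
[ 0.43725131 -0.1975747   0.26055576] [-1.79998816e+02 -9.43950998e-03 -1.60650065e+02] [-0.91139008  0.20692952  0.60971578]
```

View pics/w1.png

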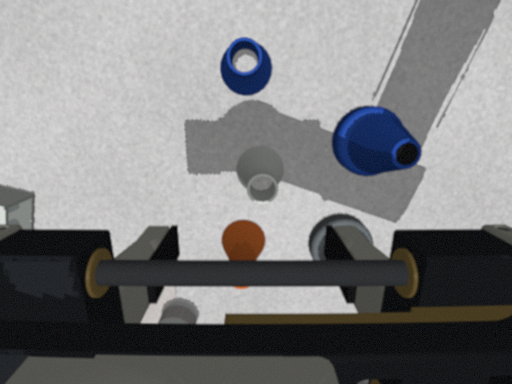

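The wrist view shows the white funnel's neck rim as a ring near (263,187). I'll fit that ring, and also refine the ring fits in the top and scene views.

Run:
```python
import cv2,numpy as np
def cr(f,x0,y0,w,h,k): return cv2.resize(cv2.imread(f)[y0:y0+h,x0:x0+w],None,fx=k,fy=k,interpolation=cv2.INTER_NEAREST)
a=cr('pics/w1.png',235,140,60,70,6);b=cr('pics/top0.png',320,190,40,42,10)
H=420;b=b[:,:]
cv2.imwrite('pics/crop2.png',np.hstack([a,b]))
print(a.shape,b.shape)
a=cr('pics/top0.png',245,152,40,40,10);b=cr('pics/scene0.png',190,235,40,40,10)
cv2.imwrite('pics/crop3.png',np.hstack([a,b]))
```

```text
(420, 360, 3) (420, 400, 3)
```

View pics/crop2.png

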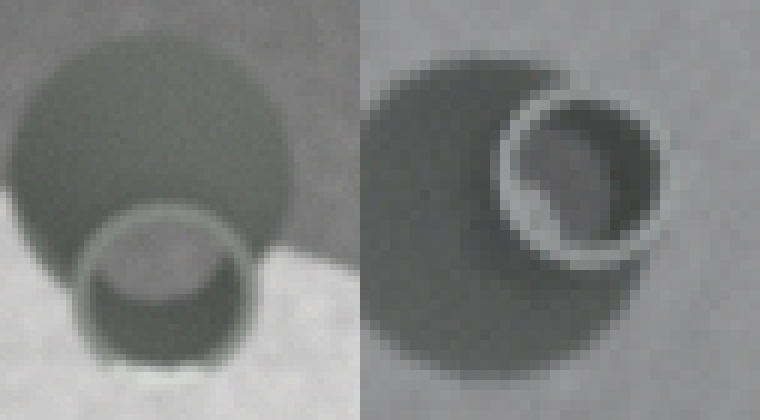

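View pics/crop3.png

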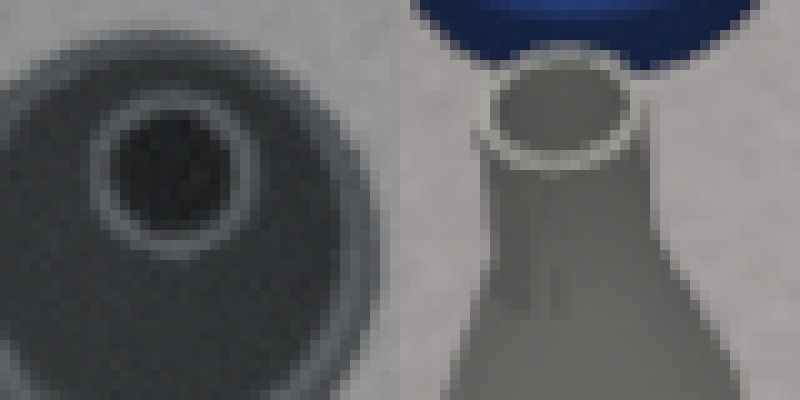

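Run:
```python
from h import *
s,c=cap('wrist','w2'); print('wrist',onz(c,262.2,187.7,.105,s).round(4), 'mouth', onz(c,235+152/6-.5,140+166/6-.5,.02,s).round(4))
_,c=cap('top','t2'); print('top',onz(c,341.7,207.2,.105).round(4),'cone',onz(c,262.1,168.4,.12).round(4))
_,c=cap('scene','s2'); print('scene',onz(c,205.8,245.2,.105).round(4))
delta([.446,-.180,.165])
```

```text
wrist [ 0.4454 -0.1826  0.105 ] mouth [ 0.4404 -0.1847  0.02  ]
top [ 0.4451 -0.1795  0.105 ] cone [ 0.5157 -0.0241  0.12  ]
scene [ 0.4473 -0.1802  0.105 ]
tcp [ 0.437  -0.1983  0.2605] rot [ 1.8000e+02 -1.0000e-02 -1.6077e+02] t 1.8 delta [-0.0145  0.0143  0.0955]
```

Request:
step_arm([
  [[-0.014, 0.013, 0.02], [0, 0, 0], 0],
  [[-0.014, 0.013, 0.05], [0, 0, 0], 0],
  [[-0.014, 0.013, 0.08], [0, 0, 0], 0],
  [[-0.014, 0.013, 0.1], [0, 0, 0], 0],
  [[-0.014, 0.013, 0.11], [0, 0, 0], 0],
  [[-0.014, 0.013, 0.11], [0, 0, 0], 0],
  [[-0.014, 0.013, 0.11], [0, 0, 0], 0],
])

```text
time_s: 2.5
tcp_pos: [0.4469, -0.1808, 0.1514]
eef_rot: [-180.0, 0.0, -160.7]
contact_force: [0.7, -0.4, 0.5]
gripper_width: 0.088
```

Run:
```python
from h import *
delta([.446,-.181,.064])
s,c=cap('wrist','w3')
```

```text
tcp [ 0.4469 -0.1808  0.1514] rot [-1.7996e+02  4.0000e-02 -1.6067e+02] t 2.5 delta [0.001  0.0002 0.0874]
```

View pics/w3.png

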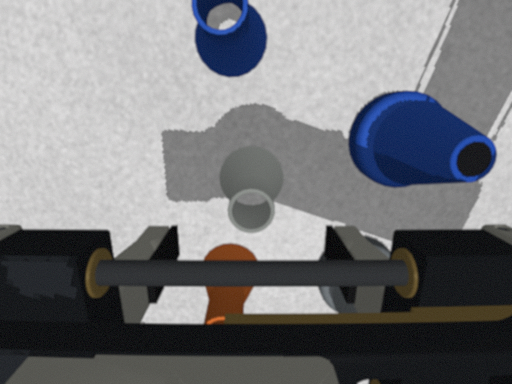

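The neck rim is centred at (251,210), in line with the middle of the jaws. I'll work out its position and then descend.

Run:
```python
from h import *
s,c=cap('wrist','w4'); p=onz(c,251.3,209.7,.105,s); print(p); delta([p[0],p[1],.064])
```

```text
[ 0.44642321 -0.18157335  0.105     ]
tcp [ 0.4473 -0.1806  0.1518] rot [-1.7995e+02  1.1000e-01 -1.6066e+02] t 2.6 delta [ 0.0013 -0.0006  0.0878]
```

Request:
step_arm([
  [[0.001, 0, 0.02], [0, 0, 0], 0],
  [[0.001, 0, 0.04], [0, 0, 0], 0],
  [[0.001, 0, 0.06], [0, 0, 0], 0],
  [[0.001, 0, 0.075], [0, 0, 0], 0],
  [[0.001, 0, 0.083], [0, 0, 0], 0],
  [[0.001, 0, 0.087], [0, 0, 0], 0],
  [[0.001, 0, 0.087], [0, 0, 0], 0],
  [[0.001, 0, 0.087], [0, 0, 0], 0],
])

```text
time_s: 3.4
tcp_pos: [0.4462, -0.1807, 0.0643]
eef_rot: [-180.0, 0.1, -160.6]
contact_force: [0.6, -0.6, 0.7]
gripper_width: 0.0878
```

Request:
step_arm([
  [[0, 0, 0], [0, 0, 0], 0.3],
  [[0, 0, 0], [0, 0, 0], 0.5],
  [[0, 0, 0], [0, 0, 0], 0.6],
  [[0, 0, 0], [0, 0, 0], 0.7],
  [[0, 0, 0], [0, 0, 0], 0.7],
  [[0, 0, 0], [0, 0, 0], 0.7],
  [[0, 0, 0], [0, 0, 0], 0.7],
  [[0, 0, 0], [0, 0, 0], 0.7],
], force=10)

```text
time_s: 4.2
tcp_pos: [0.4455, -0.1806, 0.0635]
eef_rot: [180.0, -0.0, -160.6]
contact_force: [0.2, 0.0, -0.9]
gripper_width: 0.0357
```

Run:
```python
from h import *
s,c=cap('wrist','w5');print(s['gripper_width'],s['contact_force'],s['tcp_pos'])
```

```text
0.035688129680234625 [ 0.21834834  0.03749683 -0.86320824] [ 0.44547403 -0.18060164  0.06350184]
```

View pics/w5.png

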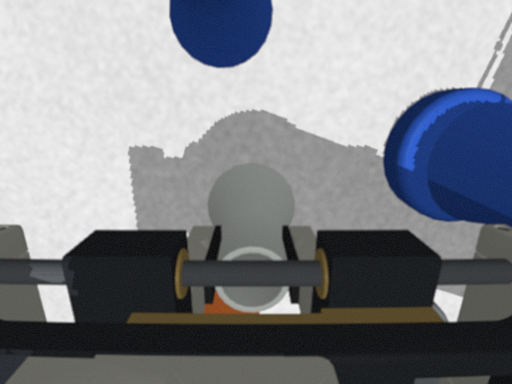

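The funnel is gripped: opening 35.7 mm, with the neck at (252,278) between the pads. I'll lift it, then park past the cone so the wrist camera can see the cone beside the held funnel.

Request:
step_arm([
  [[0, 0, -0.01], [0, 0, 0], 0.7],
  [[0, 0, -0.03], [0, 0, 0], 0.7],
  [[0, 0, -0.05], [0, 0, 0], 0.7],
  [[0, 0, -0.075], [0, 0, 0], 0.7],
  [[0, 0, -0.1], [0, 0, 0], 0.7],
  [[0, 0, -0.125], [0, 0, 0], 0.7],
  [[0, 0, -0.15], [0, 0, 0], 0.7],
  [[0, 0, -0.17], [0, 0, 0], 0.7],
  [[0, 0, -0.18], [0, 0, 0], 0.7],
  [[0, 0, -0.18], [0, 0, 0], 0.7],
])

```text
time_s: 5.25
tcp_pos: [0.4461, -0.1807, 0.2451]
eef_rot: [-179.9, 0.2, -160.6]
contact_force: [0.2, -0.3, -1.6]
gripper_width: 0.0355
```

Run:
```python
from h import *
s=r.get_state();print(s['gripper_width'],s['contact_force'])
delta([.59,.003,.244])
```

```text
0.0355150570886746 [ 0.2358808  -0.315689   -1.58171184]
tcp [ 0.4461 -0.1807  0.2451] rot [-1.7994e+02  1.5000e-01 -1.6064e+02] t 5.25 delta [-0.1967  0.1256  0.0015]
```

Request:
step_arm([
  [[-0.015, 0.01, 0], [0, 0, 0], 0.7],
  [[-0.045, 0.03, 0], [0, 0, 0], 0.7],
  [[-0.075, 0.05, 0], [0, 0, 0], 0.7],
  [[-0.105, 0.067, 0], [0, 0, 0], 0.7],
  [[-0.135, 0.087, 0], [0, 0, 0], 0.7],
  [[-0.165, 0.106, 0], [0, 0, 0], 0.7],
  [[-0.185, 0.12, 0], [0, 0, 0], 0.7],
  [[-0.197, 0.126, 0], [0, 0, 0], 0.7],
  [[-0.197, 0.126, 0], [0, 0, 0], 0.7],
  [[-0.197, 0.126, 0], [0, 0, 0], 0.7],
])

```text
time_s: 6.25
tcp_pos: [0.5891, 0.0031, 0.2429]
eef_rot: [180.0, -0.1, -160.6]
contact_force: [-1.0, 0.3, -0.9]
gripper_width: 0.0361
```

Request:
step_arm([
  [[0, 0, 0], [0, 0, 0], 0.7],
  [[0, 0, 0], [0, 0, 0], 0.7],
])

```text
time_s: 6.45
tcp_pos: [0.5892, 0.0028, 0.2438]
eef_rot: [180.0, 0.0, -160.7]
contact_force: [0.4, 0.7, -0.5]
gripper_width: 0.0354
```

Run:
```python
from h import *
s,c=cap('wrist','w6');print(s['tcp_pos'],s['eef_rot'],s['gripper_width'])
```

```text
[0.58918622 0.00276257 0.24384664] [ 1.79997567e+02  2.16979010e-02 -1.60696711e+02] 0.035381585552061744
```

View pics/w6.png

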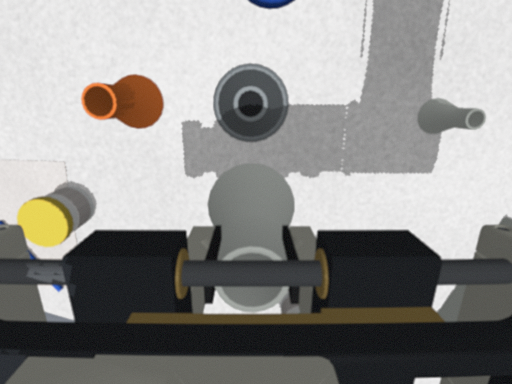

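The cone's top ring is at about (250,102). The held funnel is upright at (251,205–278). Next I'll enlarge the ring.

Run:
```python
import cv2
cv2.imwrite('pics/crop4.png',cv2.resize(cv2.imread('pics/w6.png')[60:145,205:295],None,fx=7,fy=7,interpolation=cv2.INTER_NEAREST))
```

```text
(no output)
```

View pics/crop4.png

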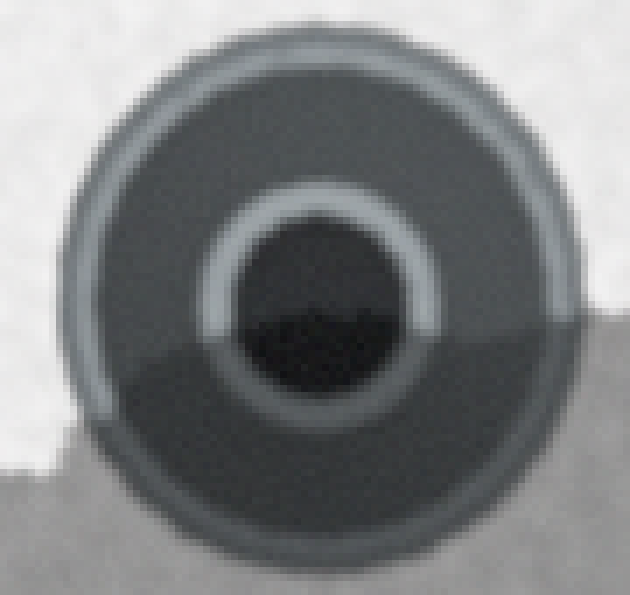

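Run:
```python
from h import *
s,c=cap('wrist','w7');p=onz(c,250.2,103.4,.12,s);print(p, onz(c,205+321/7-.5,60+297/7-.5,.028,s))
_,c=cap('top','t7');_,c2=cap('scene','s7')
delta([p[0],p[1],.21])
```

```text
[ 0.51607745 -0.02441056  0.12      ] [ 0.51430813 -0.02517022  0.028     ]
tcp [0.5895 0.0032 0.2439] rot [ 1.8000e+02  3.0000e-02 -1.6068e+02] t 6.65 delta [ 0.0784 -0.0017  0.0338]
```

View pics/s7.png

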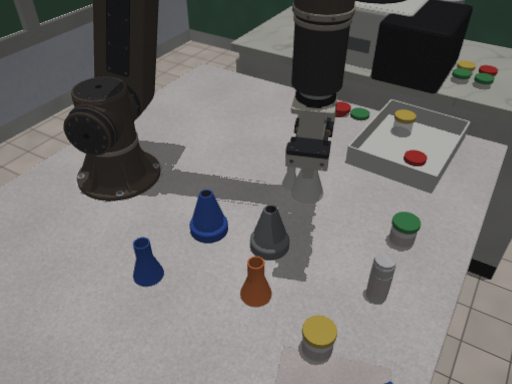

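Request:
step_arm([
  [[0.015, 0, 0], [0, 0, 0], 0.7],
  [[0.035, -0.001, 0], [0, 0, 0], 0.7],
  [[0.055, -0.001, 0], [0, 0, 0], 0.7],
  [[0.07, -0.0015, 0], [0, 0, 0], 0.7],
  [[0.078, -0.0015, 0.01], [0, 0, 0], 0.7],
  [[0.078, -0.0015, 0.03], [0, 0, 0], 0.7],
  [[0.078, -0.0015, 0.045], [0, 0, 0], 0.7],
  [[0.078, -0.0015, 0.05], [0, 0, 0], 0.7],
  [[0.078, -0.0015, 0.05], [0, 0, 0], 0.7],
  [[0.078, -0.0015, 0.05], [0, 0, 0], 0.7],
])

```text
time_s: 7.65
tcp_pos: [0.517, -0.0237, 0.1943]
eef_rot: [-180.0, 0.0, -160.6]
contact_force: [1.3, 0.2, -0.7]
gripper_width: 0.0358
```

Run:
```python
from h import *
F=[]
delta([.516,-.0243,.132])
_,c=cap('scene','s8');_,c=cap('top','t8')
a=cv2.imread('pics/s8.png')[110:270,200:340];b=cv2.imread('pics/t8.png')[100:260,190:330]
cv2.imwrite('pics/crop8.png',cv2.resize(np.hstack([a,b]),None,fx=2.8,fy=2.8,interpolation=cv2.INTER_CUBIC))
s=r.get_state();print(s['contact_force'],s['gripper_width'])
```

```text
tcp [ 0.517  -0.0237  0.1943] rot [-1.7998e+02  5.0000e-02 -1.6064e+02] t 7.65 delta [ 0.0012 -0.0002  0.0623]
[ 0.31310101 -0.09194437 -0.48743583] 0.03608366869100694
```

View pics/crop8.png

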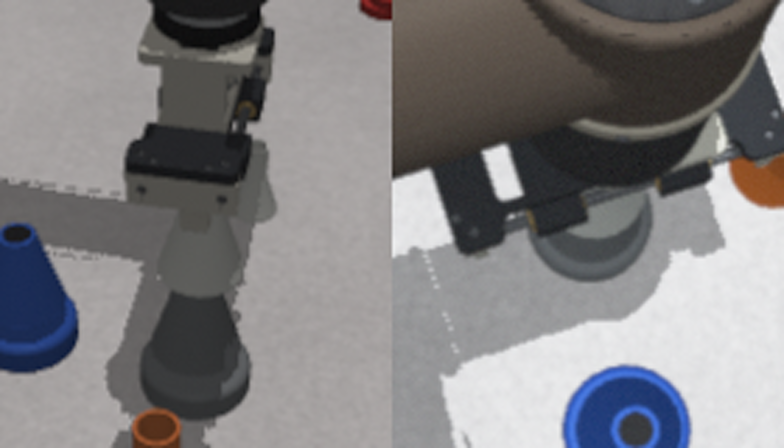

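In the scene crop the funnel sits centred over the grey cone, both near column 198. I'll descend to about 6 mm above the expected rest.

Request:
step_arm([
  [[0.001, 0, 0.01], [0, 0, 0], 0.7],
  [[0.001, 0, 0.022], [0, 0, 0], 0.7],
  [[0.001, 0, 0.034], [0, 0, 0], 0.7],
  [[0.001, 0, 0.044], [0, 0, 0], 0.7],
  [[0.001, 0, 0.051], [0, 0, 0], 0.7],
  [[0.001, 0, 0.056], [0, 0, 0], 0.7],
  [[0.001, 0, 0.056], [0, 0, 0], 0.7],
  [[0.001, 0, 0.056], [0, 0, 0], 0.7],
])

```text
time_s: 8.55
tcp_pos: [0.5158, -0.0241, 0.1377]
eef_rot: [-180.0, 0.0, -160.6]
contact_force: [-0.1, -0.1, -0.2]
gripper_width: 0.0357
```

```bash
cat > f.py <<'E'
from h import *
F=[];P=[]
for i in range(5):
    r.capture('wrist'); s=r.get_state(); F.append(s['contact_force']);P.append(s['tcp_pos'])
print('F',np.mean(F,0).round(2),np.std(F,0).round(2),'P',np.mean(P,0).round(4),'w',s['gripper_width'],s['time_s'])
E
python3 f.py
```

```text
F [-0.38  0.02 -0.49] [0.5  0.51 0.26] P [ 0.5159 -0.024   0.138 ] w 0.03569797501676709 8.8
```

Request:
step_arm([
  [[0, 0, 0.002], [0, 0, 0], 0.7],
  [[0, 0, 0.004], [0, 0, 0], 0.7],
  [[0, 0, 0.004], [0, 0, 0], 0.7],
])

```text
time_s: 9.1
tcp_pos: [0.5153, -0.0241, 0.1332]
eef_rot: [180.0, -0.0, -160.7]
contact_force: [0.3, 0.4, -0.0]
gripper_width: 0.0356
```

```bash
python3 f.py
```

```text
F [-0.4   0.44 -0.56] [0.46 0.37 0.36] P [ 0.5154 -0.0241  0.1334] w 0.03592006823458102 9.35
```

Request:
step_arm([
  [[0, 0, 0.001], [0, 0, 0], 0.7],
  [[0, 0, 0.001], [0, 0, 0], 0.7],
])

```text
time_s: 9.55
tcp_pos: [0.5155, -0.0241, 0.1325]
eef_rot: [180.0, -0.0, -160.6]
contact_force: [-1.5, 0.3, 0.0]
gripper_width: 0.0357
```

```bash
python3 f.py
```

```text
F [-0.93  0.36 -0.06] [0.58 0.17 0.52] P [ 0.5156 -0.0241  0.1326] w 0.0360202646764052 9.8
```

Request:
step_arm([
  [[0, 0, 0.001], [0, 0, 0], 0.7],
  [[0, 0, 0.001], [0, 0, 0], 0.7],
])

```text
time_s: 10.0
tcp_pos: [0.5156, -0.0241, 0.1315]
eef_rot: [-180.0, 0.0, -160.6]
contact_force: [-1.2, 0.5, 0.9]
gripper_width: 0.0357
```

```bash
python3 f.py
```

```text
F [-0.87  0.29  0.86] [0.15 0.31 0.36] P [ 0.5156 -0.0241  0.1316] w 0.035634940149626655 10.25
```

There is contact at the expected height: Fz rose about 1.4 N, roughly 1 mm of spring travel. Now I'll let go.

Request:
step_arm([
  [[0, 0, 0], [0, 0, 0], 0.55],
  [[0, 0, 0], [0, 0, 0], 0.5],
  [[0, 0, 0], [0, 0, 0], 0.4],
  [[0, 0, 0], [0, 0, 0], 0.2],
  [[0, 0, 0], [0, 0, 0], 0],
  [[0, 0, 0], [0, 0, 0], 0],
  [[0, 0, 0], [0, 0, 0], 0],
  [[0, 0, 0], [0, 0, 0], 0],
])

```text
time_s: 11.05
tcp_pos: [0.5156, -0.0241, 0.1316]
eef_rot: [180.0, 0.0, -160.6]
contact_force: [0.0, -0.3, -0.4]
gripper_width: 0.0849
```

```bash
python3 f.py
python3 - <<'E'
from h import *
cap('wrist','w9');cap('scene','s9')
a=cv2.imread('pics/w9.png');b=cv2.resize(cv2.imread('pics/s9.png')[110:270,200:340],(336,384),interpolation=cv2.INTER_CUBIC)
cv2.imwrite('pics/j9.png',cv2.resize(np.hstack([a,b]),None,fx=.94,fy=.94))
E
```

```text
F [ 0.04  0.01 -0.2 ] [0.27 0.18 0.53] P [ 0.5156 -0.0241  0.1316] w 0.08731546504903148 11.3
```

View pics/j9.png

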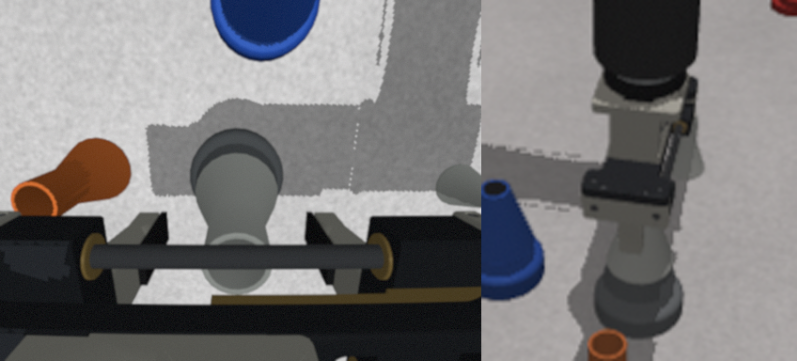

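The funnel sits centred on the stand, with its neck at (237,262) and the fingers clear on both sides. I'll retract straight up, then move back.

Request:
step_arm([
  [[0, 0, -0.01], [0, 0, 0], 0],
  [[0, 0, -0.025], [0, 0, 0], 0],
  [[0, 0, -0.045], [0, 0, 0], 0],
  [[0, 0, -0.07], [0, 0, 0], 0],
  [[0, 0, -0.095], [0, 0, 0], 0],
  [[0, 0, -0.12], [0, 0, 0], 0],
  [[0, 0, -0.14], [0, 0, 0], 0],
  [[0, 0, -0.15], [0, 0, 0], 0],
  [[0, 0, -0.15], [0, 0, 0], 0],
  [[0, 0, -0.15], [0, 0, 0], 0],
])

```text
time_s: 12.4
tcp_pos: [0.5151, -0.024, 0.2809]
eef_rot: [180.0, -0.0, -160.7]
contact_force: [-0.5, -0.8, -0.5]
gripper_width: 0.0875
```

Request:
step_arm([
  [[-0.02, 0, 0], [0, 0, 0], 0],
  [[-0.05, 0, 0], [0, 0, 0], 0],
  [[-0.08, 0, 0], [0, 0, 0], 0],
  [[-0.1, 0, 0], [0, 0, 0], 0],
  [[-0.11, 0, 0], [0, 0, 0], 0],
  [[-0.11, 0, 0], [0, 0, 0], 0],
  [[-0.11, 0, 0], [0, 0, 0], 0],
  [[-0.11, 0, 0], [0, 0, 0], 0],
])

```text
time_s: 13.2
tcp_pos: [0.6185, 0.0121, 0.2817]
eef_rot: [180.0, -0.0, -160.7]
contact_force: [-0.2, 0.8, 0.7]
gripper_width: 0.0878
```

Run:
```python
from h import *
s,_=cap('wrist','w10');cap('scene','s10');cap('top','t10');print(s['tcp_pos'],s['eef_rot'],s['time_s'])
a=cv2.resize(cv2.imread('pics/w10.png')[20:220,150:350],(400,400));b=cv2.resize(cv2.imread('pics/s10.png')[130:310,130:310],(400,400),interpolation=cv2.INTER_CUBIC)
cv2.imwrite('pics/j10.png',np.hstack([a,b]))
```

```text
[0.61852575 0.01206501 0.28173171] [ 1.79994236e+02 -5.65811157e-04 -1.60653764e+02] 13.2
```

View pics/j10.png

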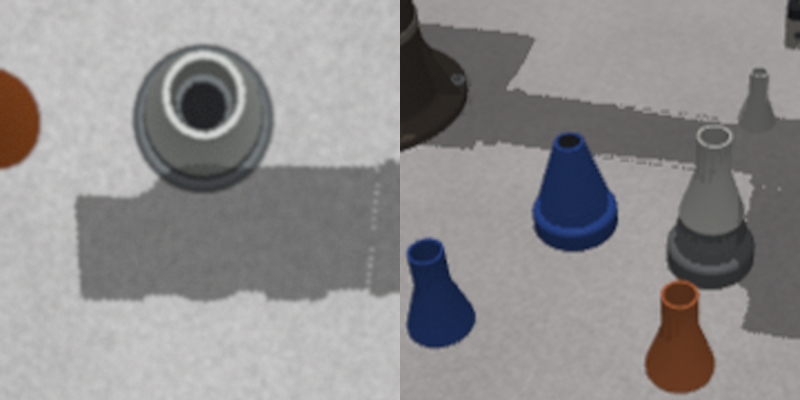

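The funnel stands concentric on the grey cone in both views. The small funnel and the look-alikes are where they were. As a check I'll triangulate the rim height, expected near 0.174 m, then hand in.

Run:
```python
from h import *
s,c=cap('wrist','w11');o1,d1=ray(c,251.2,66.8,s)
_,c=cap('scene','s11');o2,d2=ray(c,271.0,191.3)
t=np.linalg.lstsq(np.c_[d1,-d2],o2-o1,rcond=None)[0];a=o1+t[0]*d1;b=o2+t[1]*d2;print(a,b)
_,c=cap('top','t11');i=cv2.absdiff(cv2.imread('pics/t11.png'),cv2.imread('pics/top0.png'))
print('small funnel diff',i[195:215,130:150].max(), 'mean',i[195:215,130:150].mean())
r.close_job()
```

```text
[ 0.51693554 -0.02418896  0.17339012] [ 0.51745165 -0.02396842  0.17332595]
small funnel diff 134 mean 43.495
the job is handed in; nothing more can be done
```

Run:
```python
import cv2,numpy as np
f=lambda n,x,y:cv2.resize(cv2.imread(f'pics/{n}.png')[y-35:y+35,x-35:x+35],(380,380),interpolation=cv2.INTER_CUBIC)
cv2.imwrite('pics/sm.png',np.hstack([f('scene0',291,173),f('s11',291,173)]))
```

```text
(no output)
```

View pics/sm.png

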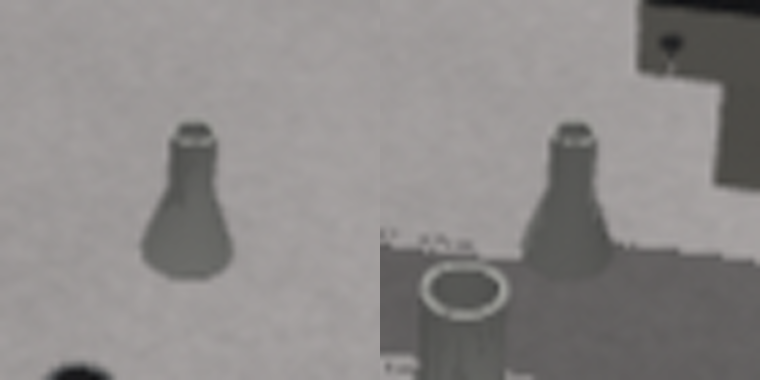

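The larger white funnel is nested, neck up, on the grey cone of the drying stand, and I handed the job in at about 13.4 s. I lowered it until the wrist force showed about 1.4 N of contact (roughly 1 mm of spring travel), let go, and lifted the gripper clear.

- **Seating:** the neck rim, triangulated from the wrist and scene cameras, is at (0.517, -0.024, 0.173) m. A loosely nested funnel should have its rim at about 0.174 m, and the cone's axis was measured at (0.516, -0.024).
- **Small funnel:** a pixel comparison in the top view showed a large difference around it, probably the arm or its shadow. I compared it again only after handing in: in the scene view it stands at the same pixels as at the start, with a shadow across it.
- **Look-alikes:** the blue and orange ones were not touched.

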